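Clear down the chocolate board

TASK

Clear down the café's chocolate board: first lift both aluminium bars straight up out of the notched rails, without wrenching them against the rails, and set them in the steel tray, and (before or after that) loosen the back stop's red clamp knob, slide the stop fully back to the end of its rails and clamp it tight again. Then take the scraper block, sweep every piece of chocolate off the open end of the marble into the pan with it (the gripper's fingers must not touch the chocolate), and stand the scraper upright on its green mat again. Leave the cup, the milk jug and the jar where they are.

Things in the scene. Friction and masses are not known exactly. Their poses are not given: they have to be found in the camera images.
- board: the fixed chocolate board; origin on the counter, own x across the board, y along it, z up, yaw varies. White marble 216 (x) by 300 (y) mm, top at z = 75 mm, from y = -67.5 (open end) to +232.5 mm (back end). Two aluminium rails along it, 12 mm thick, tops at z = 107, inner faces at x = +-80 mm; each has two notches 13 mm wide, cut down to the marble, at y = -52.5 and +52.5 mm
- stop (a joint): how far the sliding back stop stands from home, m, 0 (home, at the very back of the rails) to 0.065; grows towards the open end. An aluminium cross-piece 12 mm thick, 31 mm high, between the rails (front face at board y = +220.5 mm when home); starts forward, close behind the chocolate. Held fast while the clamp is tight; freed it slides with 1 to 3 N
- clamp (a joint): angle of the stop's red clamp knob, rad: 0 is fully tight, grows anticlockwise seen from above to 1.4 (fully loose). An over-centre cam: it grips hardest near 0.2 and locks at 0 to 0.2; the stop is free above about 1.1. Takes 0.1 to 0.3 N m to turn
- clamp_grip (a point): centre of the red knob's bar, on its vertical axis; the bar is 44 (own x) by 14 (own y) by 30 mm high, centre 145 mm above the counter, on a black carriage 32 by 36 mm (top at 120 mm) on the stop's -x end over the rail. It turns with the knob, lies along the rail when tight, and travels with the stop; the stop may be slid by it
- pan_floor (a point): centre of the inner floor of the open steel pan fixed below the open end (board x 0, y -150, z 3 mm). Pan outside 176 (board x) by 165 (y) mm, from y -232.5 to -67.5; walls 3 mm, rim at z = 66 mm. What is pushed off the open end drops into it
- bar_end_grip (a point): centre of the grip of the loose bar at the open end (board y = -52.5 mm in the notches). Aluminium beam 208 (own x) by 10 (y) by 36 mm high; a key 10 by 24 (y) by 36 mm at each end sits outside the rail, so it comes out straight up only, with 1.5 to 2 mm play. Grip: black upright tab 60 (x) by 12 (y) by 36 mm high on top, mid-length; this point is 54 mm above the underside. Stands alone. 0.2 kg
- bar_mid_grip (a point): centre of the grip of the loose bar at mid-board (board y = +52.5 mm in the notches). Aluminium beam 208 (own x) by 10 (y) by 36 mm high; a key 10 by 24 (y) by 36 mm at each end sits outside the rail, so it comes out straight up only, with 1.5 to 2 mm play. Grip: black upright tab 60 (x) by 12 (y) by 36 mm high on top, mid-length; this point is 54 mm above the underside. Stands alone. 0.2 kg
- bar_end: the end bar itself; origin at the centre of its underside
- bar_mid: the middle bar itself; origin at the centre of its underside
- tray: fixed open steel tray for the bars, 250 (own x) by 160 (own y) by 18 mm high, walls and floor 3 mm; origin on the counter under its centre, x along its long side. Tray and mat stand one to the left and one to the right of the board, either way round
- mat: fixed green mat 180 (own x) by 110 (own y) mm, 4 mm thick, on which the scraper stands; origin on the counter under its centre
- scraper_grip (a point): centre of the blue grip of the scraper block, loose, standing on the mat. White block 120 (own x) by 24 (own y) by 44 mm high with a flat underside, and on it the grip, 84 (x) by 26 (y) by 36 mm high; this point lies 62 mm above the underside, 18 mm below the top. It is held with its 120 mm width across the board to sweep. About 0.18 kg
- scraper: the scraper block itself; origin at the centre of its underside
- chunk1: brown piece of chocolate 24 by 20 by 16 mm, 11 g, loose on the marble; origin at its centre. 4 to 8 of the pieces are present, the others are absent
- chunk2: brown piece of chocolate 24 by 20 by 16 mm, 11 g, loose on the marble; origin at its centre. 4 to 8 of the pieces are present, the others are absent
- chunk3: brown piece of chocolate 24 by 20 by 16 mm, 11 g, loose on the marble; origin at its centre. 4 to 8 of the pieces are present, the others are absent
- chunk4: brown piece of chocolate 24 by 20 by 16 mm, 11 g, loose on the marble; origin at its centre. 4 to 8 of the pieces are present, the others are absent
- chunk5: brown piece of chocolate 24 by 20 by 16 mm, 11 g, loose on the marble; origin at its centre. 4 to 8 of the pieces are present, the others are absent
- chunk6: brown piece of chocolate 24 by 20 by 16 mm, 11 g, loose on the marble; origin at its centre. 4 to 8 of the pieces are present, the others are absent
- chunk7: brown piece of chocolate 24 by 20 by 16 mm, 11 g, loose on the marble; origin at its centre. 4 to 8 of the pieces are present, the others are absent
- chunk8: brown piece of chocolate 24 by 20 by 16 mm, 11 g, loose on the marble; origin at its centre. 4 to 8 of the pieces are present, the others are absent
- cup: white cup, 84 mm across, 62 mm high, not to be disturbed; origin under its centre
- jug: steel milk jug, 90 mm across, 105 mm high, not to be disturbed; origin under its centre
- jar: amber jar, 72 mm across, 100 mm high, not to be disturbed; origin under its centre

How it is judged:
On the way, in this order (a step that is already met when the one before it is completed fails the run):
1. both bars are out of the rails and in the steel tray, let go, and the stop is home and clamped (x of bar_end_grip in the frame of tray between -0.09 and 0.09 m and y of bar_end_grip in the frame of tray between -0.076 and 0.076 m and z of each of bar_end_grip, bar_mid_grip in the frame of tray below 0.068 m and x of bar_mid_grip in the frame of tray between -0.09 and 0.09 m and y of bar_mid_grip in the frame of tray between -0.076 and 0.076 m and value of joint stop below 0.008 m and value of joint clamp below 0.3 rad and contact force between the fingers and bar_end below 0.2 N and contact force between the fingers and bar_mid below 0.2 N), for 0.2 s.
2. every piece of chocolate is in the pan, and the scraper is off its mat (x of chunk1 in the frame of board between -0.088 and 0.088 m and y of chunk1 in the frame of board between -0.2325 and -0.0675 m and z of each of chunk1, chunk2, chunk3, chunk4, chunk5, chunk6, chunk7, chunk8 in the frame of board below 0.058 m and x of chunk2 in the frame of board between -0.088 and 0.088 m and y of chunk2 in the frame of board between -0.2325 and -0.0675 m and x of chunk3 in the frame of board between -0.088 and 0.088 m and y of chunk3 in the frame of board between -0.2325 and -0.0675 m and x of chunk4 in the frame of board between -0.088 and 0.088 m and y of chunk4 in the frame of board between -0.2325 and -0.0675 m and x of chunk5 in the frame of board between -0.088 and 0.088 m and y of chunk5 in the frame of board between -0.2325 and -0.0675 m and x of chunk6 in the frame of board between -0.088 and 0.088 m and y of chunk6 in the frame of board between -0.2325 and -0.0675 m and x of chunk7 in the frame of board between -0.088 and 0.088 m and y of chunk7 in the frame of board between -0.2325 and -0.0675 m and x of chunk8 in the frame of board between -0.088 and 0.088 m and y of chunk8 in the frame of board between -0.2325 and -0.0675 m and horizontal distance between scraper and mat above 0.1 m), for 0.2 s.
At the end, for the whole second after the job is handed in: all chocolate in the pan; both bars in the tray, lying or standing (grip within 90 mm of its centre along it, 76 across), not on its rim; stop within 8 mm of home, clamp below 0.3 rad; scraper upright (0.12 rad) on its mat within 60 mm of its centre along it, 50 across; at rest (x of chunk1 in the frame of board between -0.088 and 0.088 m and y of chunk1 in the frame of board between -0.2325 and -0.0675 m and z of each of chunk1, chunk2, chunk3, chunk4, chunk5, chunk6, chunk7, chunk8 in the frame of board below 0.058 m and x of chunk2 in the frame of board between -0.088 and 0.088 m and y of chunk2 in the frame of board between -0.2325 and -0.0675 m and x of chunk3 in the frame of board between -0.088 and 0.088 m and y of chunk3 in the frame of board between -0.2325 and -0.0675 m and x of chunk4 in the frame of board between -0.088 and 0.088 m and y of chunk4 in the frame of board between -0.2325 and -0.0675 m and x of chunk5 in the frame of board between -0.088 and 0.088 m and y of chunk5 in the frame of board between -0.2325 and -0.0675 m and x of chunk6 in the frame of board between -0.088 and 0.088 m and y of chunk6 in the frame of board between -0.2325 and -0.0675 m and x of chunk7 in the frame of board between -0.088 and 0.088 m and y of chunk7 in the frame of board between -0.2325 and -0.0675 m and x of chunk8 in the frame of board between -0.088 and 0.088 m and y of chunk8 in the frame of board between -0.2325 and -0.0675 m and x of bar_end_grip in the frame of tray between -0.09 and 0.09 m and y of bar_end_grip in the frame of tray between -0.076 and 0.076 m and z of each of bar_end_grip, bar_mid_grip in the frame of tray below 0.068 m and x of bar_mid_grip in the frame of tray between -0.09 and 0.09 m and y of bar_mid_grip in the frame of tray between -0.076 and 0.076 m and value of joint stop below 0.008 m and value of joint clamp below 0.3 rad and x of scraper_grip in the frame of mat between -0.06 and 0.06 m and y of scraper_grip in the frame of mat between -0.05 and 0.05 m and z of scraper_grip in the frame of mat below 0.072 m and angle between scraper_grip's own z axis and vertical below 0.12 rad and linear speed of each of scraper, bar_end, bar_mid below 0.03 m/s); the robot touches nothing.
It fails at once if the fingers touch a piece of chocolate (contact force between the fingers and chunk1 above 0.5 N or contact force between the fingers and chunk2 above 0.5 N or contact force between the fingers and chunk3 above 0.5 N or contact force between the fingers and chunk4 above 0.5 N or contact force between the fingers and chunk5 above 0.5 N or contact force between the fingers and chunk6 above 0.5 N or contact force between the fingers and chunk7 above 0.5 N or contact force between the fingers and chunk8 above 0.5 N).
It fails at once if a bar is wrenched against the rails or the board (over 45 N) (contact force between any of bar_end, bar_mid and board above 45 N).
It fails at once if the cup, jug or jar is disturbed (moved over 25 mm) (distance of any of cup, jug, jar from where it was at the start of the episode above 0.025 m).
Of chunk1, chunk2, chunk3, chunk4, chunk5, chunk6, chunk7, chunk8 only 4 to 8 are there at a start; the rules pass over those that are not, and their reading is None.
At some moment in a run one of chunk1, chunk2, chunk3, chunk4, chunk5, chunk6, chunk7, chunk8 may be knocked a few centimetres aside while the robot is not near it.
It also fails if it takes over 184 s, if anything falls off the work surface, if the arm or the gripper's body presses on something with over 40 N, if the wrist force passes 120 N, or if a joint passes its speed limit or range.

ROBOT

A 7-joint arm with a two-finger parallel gripper is mounted at the origin on the work surface. World frame = base frame: x ahead of the robot, y to its left, z up, the work surface at z = 0. Lengths are in m, angles in rad, forces in N, time in s.
With the tool pointing down it reaches from about 0.4 to 0.85 m from the base axis. Payload 4.5 kg.
Tool frame: the origin (TCP) lies midway between the tips of the shut fingers; the grasp point (between the pads) lies 19 mm behind it; z points along the fingers, y is the line along which they close (so a half turn about z gives the same grasp; the last joint's range is limited). The gripper opens to 88 mm and grips with 3 to 60 N. Pads are 18 mm wide; open, the fingers measure 123 mm over their backs; the gripper's body (75 mm by 187 mm) begins 45 mm behind the grasp point.
Start: joints at [-1.302, 0.689, -0.195, 1.565, 0.157, 0.902, -0.215], TCP at [0.145, 0.608, 0.204] pointing down, gripper open.
Joint ranges: [-3.01, 3.01], [-0.46, 2.08], [-1.47, 1.51], [0.13, 2.56], [-1, 4.14], [0.04, 2.09], [-2.66, 2.66]. Speed limits (rad/s): [2.57, 2.57, 3.14, 3.14, 3.14, 3.14, 3.14].

INTERFACE

Orientations are given as a unit quaternion [x, y, z, w].
In Python, from plant import r, eyes, finish_job gives the robot as it stands. The module is installed in compiled form; this text tells all that it offers.
- The arm moves only by the tool move_arm, never from a script. Its argument "motion" is a list of rows, each a list of 7 numbers: the shift along the tool's x, y, z in mm, then the turn, a rotation vector about the tool's x, y, z in degrees, then the closure, from 0 (fully open) to 1 (shut). A call has 1 to 5 rows; each row is the pose to reach, as a shift and turn from the pose commanded when the call began, along the tool's axes at that moment; what a row does not reach only later rows make up. A row lasts 1/8 s, in which the tool goes at most 62.5 mm and 10.7 degrees, less where a joint would pass 70% of its speed; a pose out of reach is approached as far as the arm can. A call with a gripper value outside its range is refused whole. The fingers move at their own pace and stop on an object; "newtons" is the grip in N (left out, the last holds). Time passes only in rows, so rows that repeat a pose let the fingers close. It gives the time, the measured TCP pose, the force, the opening and the grip force at its end, in the units of the state.
- r.get_state(): the state, without advancing time (a new reading comes with each control period).
- eyes.snapshot(name): name is "scene" or "top" or "wrist"; returns a dict with "frame" (400x640x3 uint8, red, green, blue), "z_map" (400x640 float32, m along the optical axis (not along the pixel's ray), 0 where there is no reading), "intrinsics" (3x3 intrinsics, pixels), "world_to_cam" (4x4, takes a point from world to camera coordinates). Camera axes: x right, y down, z forward; pixel columns grow to the right and rows downward; lengths in m; the calibration is good to about 2 mm. A picture is of the moment at which its call begins.
- finish_job(): hands the job in; it is judged then, once.
The state is a dict: "clock": time; "q": joint angles; "qd": joint speeds; "joint_torque": joint torques, N m; "tool_pos": TCP position; "eef_rot": TCP orientation; "contact_force": force on the tool from outside, world axes, zero at the start; "moment": the same for the moment, N m; "opening": opening from 0.0 (shut) to 1.0 (fully open); "finger_force": force on a finger pad.
Only numpy, scipy, OpenCV 4.12 (cv2) and the standard library are available. Lean on these libraries where they do the work, as an engineer would, in place of code of your own. Each camera call takes 0.05 s, during which the arm holds its last target. There are 200 camera calls.

## Working session

There is one attempt and no reset: what is moved stays moved. The work goes in short steps, Python scripts to look and compute and a tool call to move; the robot and the scene stay as the last step left them, time stands still between calls to the robot, and variables do not carry over. Pictures are saved under pics/ and viewed, at most 14 in all, crops included, and the job is handed in when it is done.

Besides the shell and the picture viewer there is one more tool, called after ">>>" as name(argument=value, ...), one argument or row to a line, values as JSON. move_arm: Moves the arm, as the interface text tells. Its arguments: {"type":"object","properties":{"motion":{"type":"array","items":{"type":"array","items":{"type":"number"}}},"newtons":{"type":"number"}},"required":["motion"]}

```bash
mkdir -p pics; cat > h.py <<'E'
import numpy as np, cv2
from scipy.spatial.transform import Rotation as R
from plant import r, eyes, finish_job
def snap(n,f=None):
    s=eyes.snapshot(n); np.savez('/tmp/'+(f or n)+'.npz',**s)
    if f: cv2.imwrite(f'pics/{f}.png',s['frame'][...,::-1])
    return s
def pts(s):
    z=s['z_map']; K=s['intrinsics']; v,u=np.indices(z.shape)
    p=np.stack([(u-K[0,2])/K[0,0]*z,(v-K[1,2])/K[1,1]*z,z],-1)
    T=np.linalg.inv(s['world_to_cam']); return p@T[:3,:3].T+T[:3,3]
def delta(pos,yaw=None):
    """shift (mm) and turn (deg) in tool axes to reach world TCP pos with the tool down and tool y at angle yaw (deg) mod 180"""
    st=r.get_state(); q=R.from_quat(st['eef_rot'])
    d=q.inv().apply(np.array(pos)-st['tool_pos'])*1000
    out=[0,0,0]
    y=q.as_matrix()[:,1]
    if yaw is not None:
        cur=np.degrees(np.arctan2(y[1],y[0])); e=(yaw-cur+90)%180-90
        yy=np.radians(cur+e); Y=np.array([np.cos(yy),np.sin(yy),0]);Z=np.array([0,0,-1.]);X=np.cross(Y,Z)
        out=np.degrees((q.inv()*R.from_matrix(np.stack([X,Y,Z],1))).as_rotvec())
    return np.round(d,1),np.round(out,2)
E
python3 - <<'E'
from h import *
for n in('scene','top'):
    s=snap(n,n); print(s['world_to_cam'].round(3).tolist(),s['intrinsics'].round(1).tolist())
st=r.get_state();print(st['clock'],R.from_quat(st['eef_rot']).as_matrix().round(3),st['contact_force'])
E
```

```text
[[0.891, 0.455, -0.013, -0.556], [0.392, -0.781, -0.486, -0.201], [-0.231, 0.428, -0.874, 1.166], [0.0, 0.0, 0.0, 1.0]] [[371.4, 0.0, 325.6], [0.0, 371.4, 197.4], [0.0, 0.0, 1.0]]
[[0.017, -1.0, -0.009, 0.007], [-0.995, -0.016, -0.095, 0.642], [0.095, 0.01, -0.995, 1.207], [0.0, 0.0, 0.0, 1.0]] [[460.1, 0.0, 319.7], [0.0, 460.1, 199.9], [0.0, 0.0, 1.0]]
0.1 [[-0.973  0.233 -0.   ]
 [ 0.233  0.973 -0.002]
 [-0.    -0.002 -1.   ]] [-0.08025177 -0.49397118 -0.5167423 ]
```

View pics/top.png

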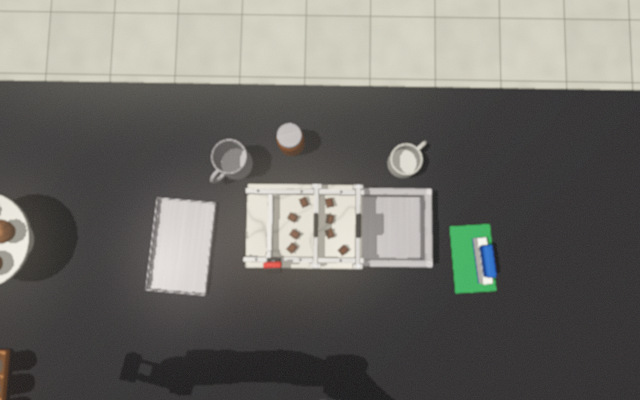

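View pics/scene.png

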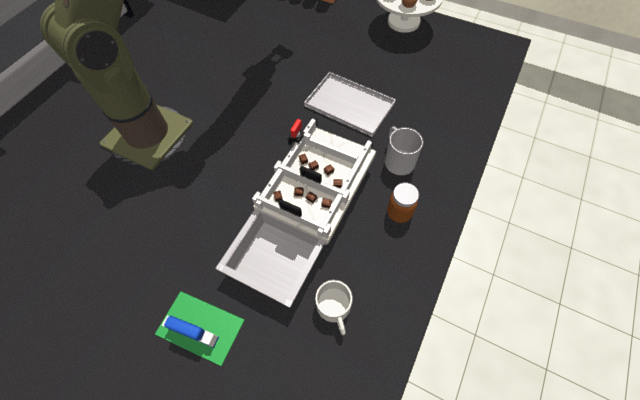

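```bash
cat > meas.py <<'E'
from h import *
def rect(P):
    (c,wh,a)=cv2.minAreaRect((P[:,:2]*1000).astype(np.float32)); return np.round(c,1),np.round(wh,1),round(a,1),len(P),np.round(np.median(P[:,2])*1000,1)
def comps(P,mask,minn=6):
    n,l=cv2.connectedComponents(mask.astype(np.uint8))
    return [rect(P[l==i]) for i in range(1,n) if (l==i).sum()>=minn]
if __name__=='__main__':
  for n in('top','scene'):
    s=dict(np.load(f'/tmp/{n}.npz')); P=pts(s); ok=s['z_map']>0
    f=s['frame'].astype(int); Rr,G,B=f[...,0],f[...,1],f[...,2]
    reg=ok&(P[...,0]>.3)&(P[...,0]<.85)&(abs(P[...,1])<.55)
    print(n)
    print('tabs',comps(P,reg&(P[...,2]>.138)&(P[...,2]<.155)))
    print('red',comps(P,reg&(Rr>110)&(G<70)&(P[...,2]>.12)))
    print('green',comps(P,reg&(G>90)&(Rr<80)&(B<110)))
    print('blue',comps(P,reg&(B>110)&(Rr<60)&(P[...,2]>.07)))
    print('white block',comps(P,reg&(Rr>130)&(P[...,1]<-.3)&(P[...,2]>.035)&(P[...,2]<.06)))
    print('rails',comps(P,reg&(P[...,2]>.1)&(P[...,2]<.113),20))
    print('marble',comps(P,reg&(P[...,2]>.07)&(P[...,2]<.08)&(Rr>150),50))
    print('panrim',comps(P,reg&(P[...,2]>.061)&(P[...,2]<.069)&(P[...,1]<-.0),30))
    print('tray',comps(P,reg&(P[...,2]>.0015)&(P[...,2]<.024)&(P[...,1]>.2)&(Rr>70),50))
    print('tall',comps(P,reg&(P[...,2]>.055)&(P[...,0]>.66),30))
    ch=reg&(P[...,2]>.083)&(P[...,2]<.096)&(Rr<110)&(Rr>G+15)
    print('choc',comps(P,ch,4))
E
python3 meas.py
```

```text
top
tabs [(array([571.9,  26.6]), array([58.5,  9.9]), 1.0, 122, np.float64(146.9)), (array([571.1, -77.7]), array([58.1, 10. ]), 0.8, 121, np.float64(146.7)), (array([480.7, 135.7]), array([ 0.3, 15.8]), 3.2, 7, np.float64(147.3))]
red []
green [(array([ 492.4, -399. ]), array([186.7, 116.1]), 4.4, 1989, np.float64(4.1))]
blue [(array([ 489.9, -413.6]), array([81.2, 27.2]), 5.0, 309, np.float64(83.0))]
white block [(array([ 489.6, -414.4]), array([119.6,  25.9]), 6.6, 229, np.float64(47.7))]
rails [(array([802.1, 100.2]), array([57.5, 59.9]), 26.5, 252, np.float64(101.6)), (array([743.8, 252. ]), array([89.1, 88.7]), 14.2, 158, np.float64(105.0)), (array([638.4,  58.8]), array([ 71. , 303.1]), 0.8, 721, np.float64(108.1)), (array([577. , 143.1]), array([141.1,  12.8]), 0.1, 278, np.float64(106.5)), (array([621. ,  26.8]), array([35.7,  7.6]), 1.0, 37, np.float64(111.1)), (array([500.9,  65. ]), array([72.5, 93.9]), 5.4, 274, np.float64(108.9)), (array([486.6, -45.3]), array([ 72.4, 114.7]), 30.4, 331, np.float64(108.4)), (array([484.7, 180.2]), array([12.8, 60.7]), 1.2, 119, np.floa
[... 4602 characters left out ...]
), 86.0, 252, np.float64(61.0))]
choc [(array([514.2,  76.6]), array([ 9.9, 22.4]), 88.2, 21, np.float64(89.4)), (array([551.9,  69. ]), array([21.6, 11.9]), 17.9, 23, np.float64(90.2)), (array([592.3,  80.6]), array([19.5, 16.6]), 62.2, 25, np.float64(89.6)), (array([635.7,  48.5]), array([13. ,  1.5]), 26.5, 7, np.float64(88.4)), (array([553.6, -11.6]), array([18.3, 21.1]), 28.2, 37, np.float64(90.9)), (array([500.7, -44.9]), array([4.4, 5.4]), 56.0, 5, np.float64(90.0)), (array([590.1, -12.7]), array([18.4, 22.3]), 77.6, 37, np.float64(90.6)), (array([517.5, -53.9]), array([15.3,  6.5]), 39.7, 14, np.float64(90.5)), (array([636.8, -14.7]), array([24.1, 12.1]), 39.4, 22, np.float64(89.7))]
```

>>> move_arm(
  motion=[
    [-434,-394,-56,0,0,76,0.3],
    [-434,-394,-56,0,0,76,0.3],
    [-434,-394,-56,0,0,76,0.3],
    [-434,-394,-56,0,0,76,0.3],
    [-434,-394,-56,0,0,76,0.3],
  ],
)

```text
clock: 0.72
tool_pos: [0.3216, 0.3491, 0.2342]
eef_rot: [0.556, 0.831, 0.0, 0.0]
contact_force: [1.8, 0.9, -0.6]
opening: 0.698
finger_force: 0.0
```

```bash
python3 -c "
from h import *
print(delta([.475,.124,.26],0.7)); print(r.get_state()['tool_pos'],r.get_state()['opening'])"
```

```text
(array([-266.6,   55.7,  -25.8]), array([ 0.  , -0.  , 21.79]))
[0.32159416 0.34907077 0.23416998] 0.6980655747198584
```

>>> move_arm(
  motion=[
    [-267,56,-26,0,0,22,0.3],
    [-267,56,-26,0,0,22,0.3],
    [-267,56,-26,0,0,22,0.3],
    [-267,56,-26,0,0,22,0.3],
    [-267,56,-26,0,0,22,0.3],
  ],
)

```text
clock: 1.35
tool_pos: [0.4778, 0.1224, 0.2603]
eef_rot: [0.704, 0.71, -0.0, 0.001]
contact_force: [-1.0, 0.3, -0.4]
opening: 0.699
finger_force: 0.0
```

```bash
python3 - <<'E'
from meas import *
print(delta([.475,.124,.26],0.7)); print(r.get_state()['tool_pos'],r.get_state()['contact_force'])
s=snap('wrist','w1');P=pts(s);f=s['frame'].astype(int);Rr,G=f[...,0],f[...,1]
print('red',comps(P,(Rr>100)&(G<70)&(P[...,2]>.156)&(P[...,2]<.165)))
print('tabs',comps(P,(P[...,2]>.142)&(P[...,2]<.152),30))
print('rails',comps(P,(P[...,2]>.104)&(P[...,2]<.11),50))
E
```

```text
(array([ 1.7, -2.8,  0.3]), array([ 0.06,  0.09, -0.22]))
[0.47776811 0.12236162 0.26026675] [-0.95430304  0.33575697 -0.40363349]
red [(array([474.3, 126.4]), array([13.6, 43. ]), 2.8, 630, np.float64(158.8))]
tabs [(array([571.3, -79.4]), array([57.9, 10.8]), 0.7, 439, np.float64(145.5))]
rails [(array([484.5, 205.8]), array([14.7,  2.8]), 0.4, 64, np.float64(108.2)), (array([660.1, 106. ]), array([195.8,  84.4]), 72.3, 2482, np.float64(106.3)), (array([556.1, 148.2]), array([ 58.6, 181.3]), 70.5, 2175, np.float64(105.5)), (array([455. , 126.4]), array([35.7,  5.3]), 86.2, 125, np.float64(108.9)), (array([506.2,  44. ]), array([ 77.8, 177.5]), 8.4, 1510, np.float64(106.3))]
```

View pics/w1.png

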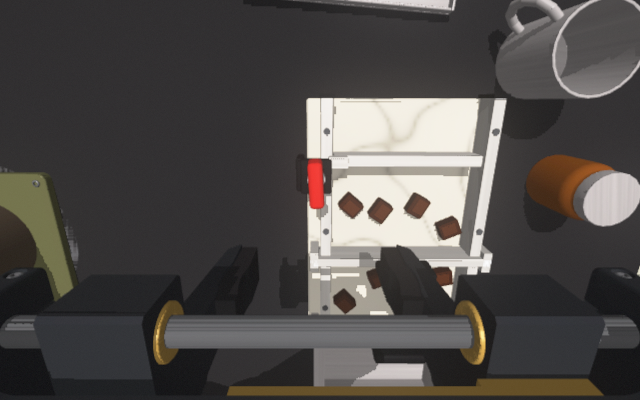

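>>> move_arm(
  motion=[
    [4,-3.5,60,0,0,-1,0.3],
    [4,-3.5,90,0,0,-1,0.3],
    [4,-3.5,115,0,0,-1,0.3],
    [4,-3.5,130,0,0,-1,0.3],
    [4,-3.5,130,0,0,-1,0.3],
  ],
)

```text
clock: 2.02
tool_pos: [0.471, 0.1311, 0.129]
eef_rot: [0.695, 0.719, -0.001, -0.001]
contact_force: [0.0, 0.2, -0.1]
opening: 0.698
finger_force: 0.0
```

>>> move_arm(
  motion=[
    [0,0,0,0,0,0,0.9],
    [0,0,0,0,0,0,0.9],
    [0,0,0,0,0,0,0.9],
    [0,0,0,0,0,0,0.9],
    [0,0,0,0,0,0,0.9],
  ],
  newtons=20,
)

```text
clock: 2.65
tool_pos: [0.4725, 0.1306, 0.1302]
eef_rot: [0.696, 0.718, 0.0, 0.0]
contact_force: [0.9, 1.5, -0.2]
opening: 0.159
finger_force: 0.0
```

>>> move_arm(
  motion=[
    [-4.5,1.5,0,0,0,0,0.6],
    [-4.5,1.5,0,0,0,0,0.75],
    [-4.5,1.5,0,0,0,0,0.95],
    [-4.5,1.5,0,0,0,0,0.95],
    [-4.5,1.5,0,0,0,0,0.95],
  ],
)

```text
clock: 3.28
tool_pos: [0.474, 0.1262, 0.13]
eef_rot: [0.696, 0.718, 0.0, -0.0]
contact_force: [-0.9, 0.3, 0.6]
opening: 0.05
finger_force: 0.0
```

>>> move_arm(
  motion=[
    [0,0,0,0,0,0,0.95],
    [0,0,0,0,0,0,0.95],
  ],
)

```text
clock: 3.52
tool_pos: [0.474, 0.1261, 0.13]
eef_rot: [0.696, 0.718, 0.0, -0.0]
contact_force: [-0.1, 0.0, -0.1]
opening: 0.048
finger_force: 0.0
```

```bash
python3 - <<'E'
from meas import *
s=snap('scene','s2'); a=s['frame'][60:220,220:420,::-1]; cv2.imwrite('pics/s2c.png',cv2.resize(a,None,fx=4,fy=3.7,interpolation=cv2.INTER_CUBIC)[:600])
P=pts(s);f=s['frame'].astype(int);Rr,G=f[...,0],f[...,1]
print('red',comps(P,(Rr>100)&(G<70)&(P[...,2]>.12)))
s=snap('wrist','w2')
E
```

```text
red [(array([475.2, 119.4]), array([13.1, 35.4]), 4.8, 78, np.float64(151.2))]
```

View pics/s2c.png

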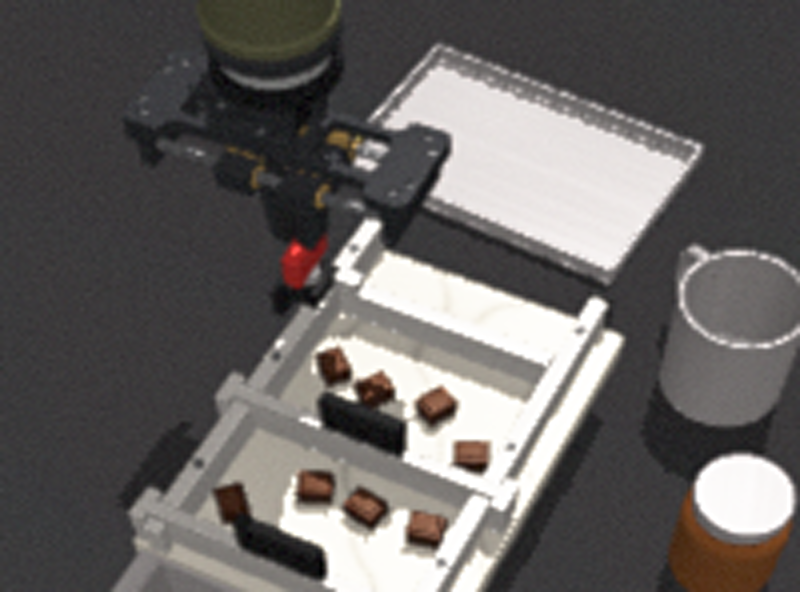

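View pics/w2.png

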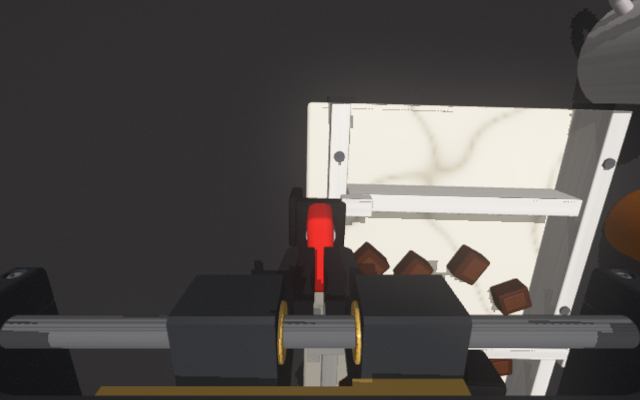

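```bash
python3 - <<'E'
from meas import *
for n in('w2','s2'):
    s=dict(np.load(f'/tmp/{n}.npz'));P=pts(s);f=s['frame'].astype(int);Rr,G=f[...,0],f[...,1]
    m=(Rr>100)&(G<70)&(P[...,2]>.11)&(abs(P[...,0]-.475)<.05)
    Q=P[m];print(n,Q.min(0),Q.max(0), np.percentile(Q[:,2],[5,25,50,75,95]))
    if n=='w2':
        for v in (215,235,250,265,285):
            print(v,[ (u,*np.round(P[v,u]*1000).astype(int)) for u in (270,290,305,312,320,328,340,350,370)])
print(dict(np.load('/tmp/w2.npz'))['world_to_cam'].round(3))
E
```

```text
w2 [0.46671008 0.10502369 0.11956567] [0.48252356 0.20352944 0.30980972] [0.13964615 0.15656312 0.158655   0.15937601 0.16038827]
215 [(270, np.int64(425), np.int64(91), np.int64(0)), (290, np.int64(454), np.int64(131), np.int64(108)), (305, np.int64(465), np.int64(135), np.int64(119)), (312, np.int64(470), np.int64(147), np.int64(154)), (320, np.int64(474), np.int64(148), np.int64(155)), (328, np.int64(478), np.int64(147), np.int64(152)), (340, np.int64(487), np.int64(136), np.int64(119)), (350, np.int64(493), np.int64(135), np.int64(117)), (370, np.int64(506), np.int64(135), np.int64(115))]
235 [(270, np.int64(424), np.int64(68), np.int64(-2)), (290, np.int64(455), np.int64(116), np.int64(109)), (305, np.int64(465), np.int64(121), np.int64(120)), (312, np.int64(470), np.int64(138), np.int64(159)), (320, np.int64(474), np.int64(139), np.int64(160)), (328, np.int64(478), np.int64(139), np.int64(159)), (340, np.int64(487), np.int64(122), np.int64(120)), (350, np.int64(499), np.int64(103), np.int64(74)), (370, np.int64(515), np.int64(104), np.int64(75))]
250 [(270, np.int64(424), np.in
[... 934 characters left out ...]
p.int64(159), np.int64(238)), (290, np.int64(462), np.int64(136), np.int64(202)), (305, np.int64(468), np.int64(134), np.int64(199)), (312, np.int64(471), np.int64(126), np.int64(185)), (320, np.int64(475), np.int64(110), np.int64(159)), (328, np.int64(477), np.int64(134), np.int64(199)), (340, np.int64(482), np.int64(135), np.int64(199)), (350, np.int64(485), np.int64(137), np.int64(202)), (370, np.int64(486), np.int64(160), np.int64(239))]
s2 [0.46858622 0.10168085 0.1319247 ] [0.48278268 0.13756887 0.16783113] [0.13620355 0.1435651  0.15124117 0.15838957 0.16135101]
[[ 1.     0.031 -0.001 -0.477]
 [ 0.03  -0.953  0.302  0.086]
 [ 0.009 -0.302 -0.953  0.353]
 [ 0.     0.     0.     1.   ]]
```

>>> move_arm(
  motion=[
    [0,0,0,0,0,0,0.3],
    [0,0,0,0,0,0,0.3],
    [0,0,0,0,0,0,0.3],
    [0,0,10,0,0,0,0.3],
    [0,0,10,0,0,0,0.3],
  ],
)

```text
clock: 4.25
tool_pos: [0.4733, 0.1259, 0.1192]
eef_rot: [0.696, 0.718, -0.001, -0.0]
contact_force: [-0.2, -0.2, 0.3]
opening: 0.593
finger_force: 0.0
```

```bash
python3 - <<'E'
from meas import *
st=r.get_state();print(st['tool_pos'],st['opening'])
s=snap('wrist','w3');P=pts(s);s2=snap('scene');Q=pts(s2)
m=(abs(P[...,0]-.474)<.07)&(abs(P[...,1]-.126)<.012)&(P[...,2]>.125)
x=P[m]
for a in range(400,560,8):
    k=x[(x[:,0]*1000>=a)&(x[:,0]*1000<a+8)]
    if len(k): print(a,k.min(0).round(3),len(k))
m=(abs(Q[...,0]-.474)<.07)&(abs(Q[...,1]-.126)<.025)&(Q[...,2]>.1)
x=Q[m];print('scene')
for a in range(400,560,8):
    k=x[(x[:,0]*1000>=a)&(x[:,0]*1000<a+8)]
    if len(k): print(a,k[k[:,2].argmin()].round(3),len(k))
E
```

```text
[0.47334038 0.12592469 0.11915494] 0.5925596936760682
408 [0.415 0.136 0.24 ] 4
416 [0.416 0.135 0.24 ] 179
424 [0.424 0.133 0.171] 298
432 [0.432 0.114 0.153] 3069
440 [0.44  0.114 0.152] 1877
464 [0.466 0.114 0.127] 397
472 [0.472 0.114 0.157] 716
480 [0.48  0.114 0.127] 129
496 [0.499 0.117 0.152] 1467
504 [0.504 0.114 0.153] 2740
512 [0.512 0.136 0.159] 359
scene
400 [0.408 0.118 0.252] 17
408 [0.415 0.103 0.24 ] 19
416 [0.421 0.103 0.242] 13
424 [0.431 0.115 0.162] 26
432 [0.438 0.117 0.152] 98
440 [0.444 0.123 0.153] 94
448 [0.455 0.109 0.107] 34
456 [0.46 0.11 0.1 ] 39
464 [0.466 0.107 0.11 ] 61
472 [0.478 0.107 0.106] 124
480 [0.488 0.134 0.106] 166
488 [0.49  0.113 0.101] 167
496 [0.496 0.135 0.101] 281
504 [0.506 0.135 0.102] 744
512 [0.514 0.132 0.101] 187
520 [0.521 0.135 0.102] 99
528 [0.532 0.133 0.102] 57
536 [0.54  0.134 0.101] 75
```

View pics/w3.png

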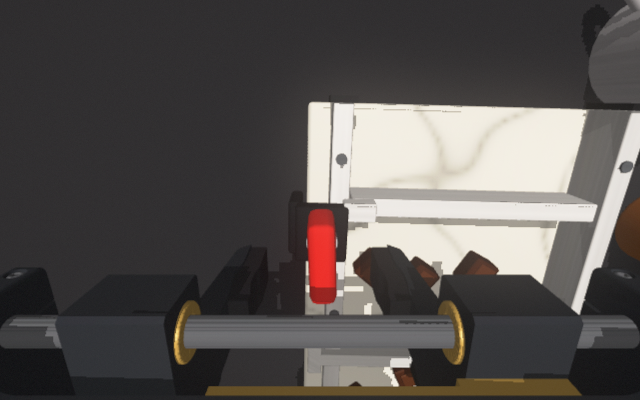

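>>> move_arm(
  motion=[
    [0,1,12,0,0,0,0.3],
    [0,1,22,0,0,0,0.3],
    [0,1,22,0,0,0,0.3],
    [0,1,22,0,0,0,0.95],
    [0,1,22,0,0,0,0.95],
  ],
)

```text
clock: 4.97
tool_pos: [0.4752, 0.1262, 0.0982]
eef_rot: [0.696, 0.718, 0.0, 0.0]
contact_force: [-0.2, 0.1, -0.4]
opening: 0.495
finger_force: 0.0
```

>>> move_arm(
  motion=[
    [0,0,0,0,0,0,0.95],
    [0,0,0,0,0,0,0.95],
    [0,0,0,0,0,0,0.95],
  ],
)

```text
clock: 5.35
tool_pos: [0.4747, 0.1261, 0.0981]
eef_rot: [0.696, 0.718, -0.0, -0.0]
contact_force: [-3.3, 1.4, 5.2]
opening: 0.155
finger_force: 18.9
```

>>> move_arm(
  motion=[
    [0,0,0,0,0,-8,0.95],
    [0,0,0,0,0,-16,0.95],
    [0,0,0,0,0,-24,0.95],
    [0,0,0,0,0,-32,0.95],
    [0,0,0,0,0,-40,0.95],
  ],
  newtons=35,
)

```text
clock: 5.98
tool_pos: [0.4752, 0.1228, 0.0981]
eef_rot: [0.408, 0.913, -0.002, 0.001]
contact_force: [0.3, -6.9, 1.9]
opening: 0.156
finger_force: 34.9
```

>>> move_arm(
  motion=[
    [0,0,0,0,0,-8,0.95],
    [0,0,0,0,0,-16,0.95],
    [0,0,0,0,0,-24,0.95],
    [0,0,0,0,0,-32,0.95],
    [0,0,0,0,0,-38,0.95],
  ],
)

```text
clock: 6.6
tool_pos: [0.4755, 0.1255, 0.0982]
eef_rot: [0.087, 0.996, -0.0, 0.0]
contact_force: [0.4, -1.0, 1.7]
opening: 0.155
finger_force: 34.9
```

```bash
python3 - <<'E'
from meas import *
st=r.get_state();print(st['tool_pos'],st['opening'],st['finger_force'],st['contact_force'],st['moment'])
print(R.from_quat(st['eef_rot']).as_matrix().round(3))
s=snap('scene','s3'); P=pts(s);f=s['frame'].astype(int);Rr,G=f[...,0],f[...,1]
print('red',comps(P,(Rr>90)&(G<60)&(P[...,2]>.12)))
E
```

```text
[0.47549901 0.12554908 0.09815869] 0.15479681273799129 34.90274777635932 [ 0.36673206 -1.02693426  1.74840038] [-0.16320639 -0.14733692 -0.07727257]
[[-0.985  0.174  0.001]
 [ 0.174  0.985 -0.   ]
 [-0.001 -0.    -1.   ]]
red [(array([491. , 111.7]), array([13.7, 51.3]), 14.1, 55, np.float64(153.3))]
```

>>> move_arm(
  motion=[
    [3.8,20,0,0,0,0,0.95],
    [7.5,40,0,0,0,0,0.95],
    [9.4,50,0,0,0,0,0.95],
    [11,57,0,0,0,0,0.95],
    [11,57,0,0,0,0,0.95],
  ],
)

```text
clock: 7.28
tool_pos: [0.4751, 0.184, 0.0982]
eef_rot: [0.089, 0.996, 0.0, 0.001]
contact_force: [2.6, -0.8, -0.8]
opening: 0.154
finger_force: 34.9
```

>>> move_arm(
  motion=[
    [0.4,2,0,0,0,0,0.95],
    [0.8,4,0,0,0,0,0.95],
    [0.8,4,0,0,0,0,0.95],
  ],
)

```text
clock: 7.65
tool_pos: [0.475, 0.1839, 0.0981]
eef_rot: [0.09, 0.996, -0.003, 0.0]
contact_force: [4.8, -8.0, 3.0]
opening: 0.154
finger_force: 34.9
```

>>> move_arm(
  motion=[
    [0,-1,0,0,0,8,0.95],
    [0,-1,0,0,0,16,0.95],
    [0,-1,0,0,0,24,0.95],
    [0,-1,0,0,0,32,0.95],
    [0,-1,0,0,0,40,0.95],
  ],
)

```text
clock: 8.28
tool_pos: [0.4748, 0.1838, 0.0981]
eef_rot: [0.427, 0.904, -0.002, 0.001]
contact_force: [4.0, -6.2, 1.3]
opening: 0.152
finger_force: 34.9
```

>>> move_arm(
  motion=[
    [0,0,0,0,0,8,0.95],
    [0,0,0,0,0,16,0.95],
    [0,0,0,0,0,24,0.95],
    [0,0,0,0,0,32,0.95],
    [0,0,0,0,0,39,0.95],
  ],
)

```text
clock: 8.9
tool_pos: [0.4744, 0.1837, 0.0981]
eef_rot: [0.705, 0.71, -0.001, 0.001]
contact_force: [2.1, -7.6, 2.2]
opening: 0.155
finger_force: 34.8
```

>>> move_arm(
  motion=[
    [0,0,0,0,0,2,0.95],
    [0,0,0,0,0,2,0.3],
    [0,0,0,0,0,0,0.3],
    [0,0,-30,0,0,0,0.3],
    [0,0,-60,0,0,0,0.3],
  ],
)

```text
clock: 9.52
tool_pos: [0.473, 0.1877, 0.1583]
eef_rot: [0.701, 0.713, -0.001, -0.001]
contact_force: [0.0, 0.0, 0.2]
opening: 0.585
finger_force: 0.0
```

```bash
python3 - <<'E'
from meas import *
st=r.get_state();print(st['tool_pos'],st['opening'],st['contact_force'])
s=snap('wrist','w4');P=pts(s);f=s['frame'].astype(int);Rr,G=f[...,0],f[...,1]
print('red',comps(P,(Rr>100)&(G<70)&(P[...,2]>.156)&(P[...,2]<.165)))
s=snap('top');P=pts(s);f=s['frame'].astype(int);Rr=f[...,0]
print('rails',comps(P,(P[...,2]>.1)&(P[...,2]<.113),20))
print('tray',comps(P,(P[...,2]>.001)&(P[...,2]<.024)&(P[...,1]>.29)&(P[...,1]<.5)&(P[...,0]>.36)&(P[...,0]<.66)&(Rr>100),50))
print(delta([.5717,.0255,.2],90.7))
E
```

```text
[0.47297792 0.18774451 0.15828565] 0.5845496993104603 [0.04191688 0.0021589  0.2078381 ]
red [(array([474.1, 184.2]), array([13.5, 42.1]), 1.6, 1331, np.float64(158.9))]
rails [(array([802.8, 100.2]), array([56.7, 60.3]), 30.8, 252, np.float64(101.8)), (array([743.5, 251.7]), array([90. , 88.4]), 67.3, 156, np.float64(104.6)), (array([629.3,  57.9]), array([ 86.4, 303.7]), 3.4, 906, np.float64(107.8)), (array([532.3, 771.3]), array([206.7,  59.3]), 7.4, 141, np.float64(109.3)), (array([487.8, -46.6]), array([ 73.9, 117. ]), 31.6, 337, np.float64(108.3)), (array([498.1,  94.8]), array([ 72.4, 153.8]), 5.4, 381, np.float64(108.4))]
tray [(array([512.8, 396.3]), array([170.3, 260.3]), 85.5, 3627, np.float64(4.5))]
(array([-164.5,   93.8,  -39.8]), array([ 3.200e-01,  6.000e-02, -8.975e+01]))
```

>>> move_arm(
  motion=[
    [-165,94,-12,0,0,-90,0.3],
    [-165,94,-12,0,0,-90,0.3],
    [-165,94,-12,0,0,-90,0.3],
    [-165,94,-12,0,0,-90,0.3],
    [-165,94,-12,0,0,-90,0.3],
  ],
)

```text
clock: 10.25
tool_pos: [0.57, 0.0228, 0.1688]
eef_rot: [0.302, 0.953, 0.0, -0.001]
contact_force: [-0.7, 0.6, 0.1]
opening: 0.704
finger_force: 0.0
```

>>> move_arm(
  motion=[
    [0,0,0,0,0,-36.5,0.3],
    [0,0,0,0,0,-36.5,0.3],
    [0,0,0,0,0,-36.5,0.3],
    [0,0,0,0,0,-36.5,0.3],
    [0,0,0,0,0,-36.5,0.3],
  ],
)

```text
clock: 10.88
tool_pos: [0.5697, 0.0241, 0.1691]
eef_rot: [-0.009, 1.0, 0.001, -0.001]
contact_force: [0.5, 0.1, -0.1]
opening: 0.7
finger_force: 0.0
```

```bash
python3 - <<'E'
from meas import *
st=r.get_state();print(st['tool_pos'],st['opening'],st['contact_force'])
s=snap('wrist','w5');P=pts(s)
print('tabs',comps(P,(P[...,2]>.142)&(P[...,2]<.152)&(P[...,1]<.07),30))
print('low tips', P[(abs(P[...,0]-st['tool_pos'][0])<.01)&(P[...,2]>.16)][:,2].min())
print(delta([.5717,.0255,.17],90.7))
E
```

```text
[0.56965682 0.0240894  0.169051  ] 0.6998186329988569 [ 0.45863809  0.07412695 -0.14155199]
tabs [(array([571.5, -80.8]), array([58.5, 11.8]), 0.5, 1427, np.float64(145.6)), (array([571.1,  23.6]), array([58.8, 11.6]), 0.6, 1373, np.float64(145.6))]
low tips 0.2019680824476585
(array([-1.9,  1.4, -0.8]), array([ 0.06, -0.09,  0.32]))
```

View pics/w5.png

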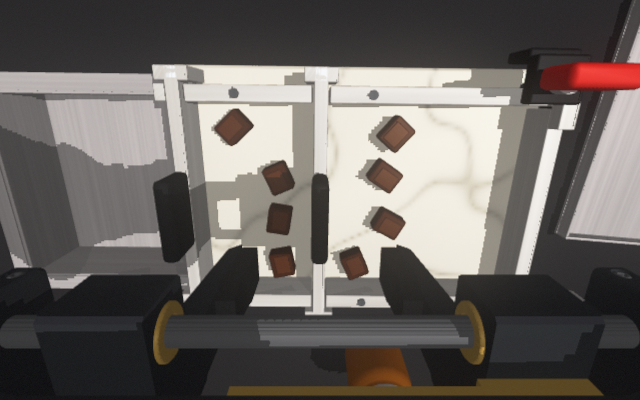

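>>> move_arm(
  motion=[
    [-1.5,0,40,0,0,0,0.4],
    [-1.5,0,75,0,0,0,0.4],
    [-1.5,0,90,0,0,0,0.4],
    [-1.5,0,90,0,0,0,0.4],
    [-1.5,0,90,0,0,0,0.7],
  ],
  newtons=25,
)

```text
clock: 11.55
tool_pos: [0.5729, 0.024, 0.0811]
eef_rot: [-0.009, 1.0, 0.0, 0.001]
contact_force: [-0.4, 0.8, -0.4]
opening: 0.515
finger_force: 0.0
```

>>> move_arm(
  motion=[
    [0,0,0,0,0,0,0.85],
    [0,0,0,0,0,0,0.95],
    [0,0,0,0,0,0,0.95],
    [0,0,0,0,0,0,0.95],
    [0,0,0,0,0,0,0.95],
  ],
)

```text
clock: 12.18
tool_pos: [0.5721, 0.0238, 0.0802]
eef_rot: [-0.009, 1.0, 0.0, 0.0]
contact_force: [-0.4, 0.4, 2.3]
opening: 0.132
finger_force: 24.9
```

Gripped (11.6 mm). Lift straight, slowly first.

>>> move_arm(
  motion=[
    [0,0,-4,0,0,0,0.95],
    [0,0,-10,0,0,0,0.95],
    [0,0,-18,0,0,0,0.95],
    [0,0,-28,0,0,0,0.95],
    [0,0,-40,0,0,0,0.95],
  ],
)

```text
clock: 12.8
tool_pos: [0.5719, 0.0235, 0.1209]
eef_rot: [-0.009, 1.0, -0.0, 0.0]
contact_force: [-0.5, 0.6, -1.6]
opening: 0.133
finger_force: 24.9
```

>>> move_arm(
  motion=[
    [0,0,-20,0,0,0,0.95],
    [0,0,-40,0,0,0,0.95],
    [0,0,-60,0,0,0,0.95],
    [0,0,-75,0,0,0,0.95],
    [0,0,-75,0,0,0,0.95],
  ],
)

```text
clock: 13.42
tool_pos: [0.5727, 0.0238, 0.1963]
eef_rot: [-0.009, 1.0, 0.0, 0.001]
contact_force: [-0.2, -0.4, -1.3]
opening: 0.135
finger_force: 24.9
```

```bash
python3 - <<'E'
from meas import *
st=r.get_state();print(st['tool_pos'],st['contact_force'],st['moment'])
print(delta([.5137,.430,.197],85.5))
E
```

```text
[0.57270455 0.0237601  0.19631697] [-0.17550328 -0.35023888 -1.29959857] [ 0.05634051  0.03039507 -0.00688663]
(array([ 51.6, 407.2,  -0.7]), array([0.02, 0.15, 5.54]))
```

>>> move_arm(
  motion=[
    [6,45,0,0,0,1,0.95],
    [12,95,0,0,0,2,0.95],
    [18,145,0,0,0,3,0.95],
    [24,195,0,0,0,4,0.95],
    [30,245,0,0,0,5.5,0.95],
  ],
)

```text
clock: 14.05
tool_pos: [0.5366, 0.2692, 0.1941]
eef_rot: [0.039, 0.999, -0.001, -0.001]
contact_force: [0.7, -0.1, -0.5]
opening: 0.133
finger_force: 24.9
```

```bash
python3 - <<'E'
from meas import *
st=r.get_state();print(st['tool_pos'],st['contact_force'],st['moment'])
print(delta([.5137,.430,.197],85.5))
s=snap('wrist');P=pts(s);f=s['frame'].astype(int);Rr=f[...,0]
print('tray',comps(P,(P[...,2]>.001)&(P[...,2]<.024)&(P[...,1]>.29)&(P[...,1]<.5)&(P[...,0]>.36)&(P[...,0]<.66)&(Rr>100),50))
E
```

```text
[0.53663417 0.26918858 0.19412728] [ 0.69254168 -0.06711661 -0.51729919] [ 0.01106051 -0.02986191 -0.00288534]
(array([ 35.5, 158.5,  -3. ]), array([-0.07, -0.07,  0.  ]))
tray [(array([517.7, 389.4]), array([160.9, 258.2]), 85.8, 30654, np.float64(2.4))]
```

>>> move_arm(
  motion=[
    [9,45,0,0,0,0,0.95],
    [20,90,0,0,0,0,0.95],
    [29,130,0,0,0,0,0.95],
    [33,150,0,0,0,0,0.95],
    [33,150,30,0,0,0,0.95],
  ],
)

```text
clock: 14.72
tool_pos: [0.5168, 0.4231, 0.1663]
eef_rot: [0.038, 0.999, 0.002, 0.002]
contact_force: [0.7, -0.4, -2.5]
opening: 0.136
finger_force: 24.9
```

>>> move_arm(
  motion=[
    [0,0,50,0,0,0,0.95],
    [0,0,95,0,0,0,0.95],
    [0,0,125,0,0,0,0.95],
    [0,0,142,0,0,0,0.95],
    [0,0,148,0,0,0,0.95],
  ],
)

```text
clock: 15.35
tool_pos: [0.5164, 0.4192, 0.0162]
eef_rot: [0.039, 0.999, -0.001, -0.0]
contact_force: [0.1, -0.0, -1.2]
opening: 0.133
finger_force: 24.9
```

```bash
python3 - <<'E'
from meas import *
st=r.get_state();print(st['tool_pos'],st['contact_force'],st['moment'])
print(delta([.5165,.422,.009],85.5))
E
```

```text
[0.51638319 0.41923468 0.01624184] [ 0.06347361 -0.01644047 -1.23834151] [ 0.02657078 -0.03470532  0.03957077]
(array([0.1, 2.8, 7.2]), array([-0.07, -0.03,  0.01]))
```

>>> move_arm(
  motion=[
    [0,2,4,0,0,0,0.95],
    [0,2,7,0,0,0,0.95],
    [0,2,7,0,0,0,0.95],
  ],
)

```text
clock: 15.72
tool_pos: [0.5166, 0.4225, 0.0106]
eef_rot: [0.039, 0.999, 0.0, 0.0]
contact_force: [-0.6, 0.0, -1.8]
opening: 0.133
finger_force: 24.9
```

>>> move_arm(
  motion=[
    [0,0,0,0,0,0,0.75],
    [0,0,0,0,0,0,0.7],
    [0,0,0,0,0,0,0.7],
    [0,0,-30,0,0,0,0.7],
    [0,0,-80,0,0,0,0.7],
  ],
)

```text
clock: 16.35
tool_pos: [0.5152, 0.421, 0.0893]
eef_rot: [0.039, 0.999, -0.001, -0.001]
contact_force: [0.2, 0.7, 0.2]
opening: 0.297
finger_force: 0.0
```

>>> move_arm(
  motion=[
    [0,0,-50,0,0,0,0.5],
    [0,-62,-90,0,0,0,0.5],
    [0,-125,-90,0,0,0,0.5],
    [0,-187,-90,0,0,0,0.5],
    [0,-250,-90,0,0,0,0.5],
  ],
)

```text
clock: 16.98
tool_pos: [0.4977, 0.1812, 0.1806]
eef_rot: [0.039, 0.999, 0.0, 0.001]
contact_force: [0.3, -1.2, 0.3]
opening: 0.501
finger_force: 0.0
```

```bash
python3 - <<'E'
from meas import *
st=r.get_state();print(st['tool_pos'])
print(delta([.5715,-.0805,.17],90.7))
s=snap('top','t2');P=pts(s);print(comps(P,(P[...,2]>.03)&(P[...,2]<.09)&(P[...,1]>.3)&(P[...,1]<.5)&(P[...,0]<.66),8))
E
```

```text
[0.49773009 0.1811729  0.18056084]
(array([ -93.8, -255.2,   10.6]), array([ 0.01,  0.08, -5.15]))
[(array([516.6, 423.6]), array([ 24.2, 207. ]), 85.4, 524, np.float64(41.3))]
```

Mid bar stands in the tray (median height 41 mm, footprint 207×24). Now the end bar.

>>> move_arm(
  motion=[
    [-20,-60,10,0,0,-5.2,0.5],
    [-45,-120,10,0,0,-5.2,0.5],
    [-70,-180,10,0,0,-5.2,0.5],
    [-94,-240,10,0,0,-5.2,0.5],
    [-94,-255,10,0,0,-5.2,0.5],
  ],
)

```text
clock: 17.65
tool_pos: [0.5726, -0.0839, 0.1698]
eef_rot: [-0.003, 1.0, -0.001, 0.0]
contact_force: [-0.3, 0.6, -0.7]
opening: 0.498
finger_force: 0.0
```

```bash
python3 - <<'E'
from meas import *
st=r.get_state();print(st['tool_pos'])
s=snap('wrist');P=pts(s)
print('tabs',comps(P,(P[...,2]>.142)&(P[...,2]<.152)&(P[...,1]<.07),30))
print(delta([.5715,-.0807,.0795],90.6))
E
```

```text
[ 0.5725548  -0.08387547  0.16980824]
tabs [(array([571.9, -81.7]), array([59.4, 11.8]), 1.0, 1380, np.float64(145.7))]
(array([ 0.5,  5.9, 90.1]), array([-0.25, -0.  , -0.36]))
```

>>> move_arm(
  motion=[
    [0,4,30,0,0,0,0.4],
    [0,4,30,0,0,0,0.4],
    [0,4,30,0,0,0,0.4],
  ],
)

```text
clock: 18.08
tool_pos: [0.572, -0.0734, 0.1407]
eef_rot: [-0.007, 1.0, 0.0, 0.0]
contact_force: [0.9, -0.1, 0.0]
opening: 0.6
finger_force: 0.0
```

```bash
python3 - <<'E'
from meas import *
print(r.get_state()['tool_pos'],delta([.5717,-.0811,.080],90.6))
E
```

```text
[ 0.57196373 -0.07335567  0.14070379] (array([ 0.4, -7.8, 60.7]), array([0.02, 0.04, 0.23]))
```

>>> move_arm(
  motion=[
    [0,-7.8,20,0,0,0,0.4],
    [0,-7.8,45,0,0,0,0.4],
    [0,-7.8,60,0,0,0,0.4],
    [0,-7.8,60,0,0,0,0.4],
    [0,-7.8,60,0,0,0,0.6],
  ],
)

```text
clock: 18.7
tool_pos: [0.5725, -0.0819, 0.0809]
eef_rot: [-0.007, 1.0, 0.0, 0.001]
contact_force: [-0.4, -0.9, 0.6]
opening: 0.512
finger_force: 0.0
```

```bash
python3 - <<'E'
from meas import *
print(r.get_state()['tool_pos'],delta([.5717,-.0811,.080],90.6))
E
```

```text
[ 0.5725109  -0.08190338  0.08090946] (array([0.8, 0.8, 0.9]), array([0.  , 0.09, 0.17]))
```

>>> move_arm(
  motion=[
    [0,0.5,0.5,0,0,0,0.85],
    [0,0.5,0.5,0,0,0,0.95],
    [0,0.5,0.5,0,0,0,0.95],
    [0,0.5,0.5,0,0,0,0.95],
    [0,0.5,0.5,0,0,0,0.95],
  ],
)

```text
clock: 19.32
tool_pos: [0.5717, -0.0815, 0.0796]
eef_rot: [-0.007, 1.0, 0.0, 0.0]
contact_force: [-0.4, 0.6, 0.6]
opening: 0.13
finger_force: 24.9
```

>>> move_arm(
  motion=[
    [0,0,-4,0,0,0,0.95],
    [0,0,-10,0,0,0,0.95],
    [0,0,-18,0,0,0,0.95],
    [0,0,-28,0,0,0,0.95],
    [0,0,-40,0,0,0,0.95],
  ],
)

```text
clock: 19.95
tool_pos: [0.5716, -0.0818, 0.1203]
eef_rot: [-0.007, 1.0, -0.0, -0.0]
contact_force: [-0.5, 0.5, -2.0]
opening: 0.132
finger_force: 24.9
```

>>> move_arm(
  motion=[
    [0,0,-20,0,0,0,0.95],
    [0,0,-40,0,0,0,0.95],
    [0,0,-60,0,0,0,0.95],
    [0,0,-75,0,0,0,0.95],
    [0,0,-75,0,0,0,0.95],
  ],
)

```text
clock: 20.58
tool_pos: [0.5725, -0.0818, 0.1958]
eef_rot: [-0.006, 1.0, -0.0, 0.001]
contact_force: [1.3, -0.2, -3.0]
opening: 0.131
finger_force: 24.9
```

```bash
python3 - <<'E'
from meas import *
print(r.get_state()['tool_pos'],delta([.5115,.357,.196],85.5))
E
```

```text
[ 0.57251383 -0.08176644  0.19581764] (array([ 5.540e+01,  4.395e+02, -4.000e-01]), array([-0.01,  0.15,  5.24]))
```

>>> move_arm(
  motion=[
    [6,45,0,0,0,1,0.95],
    [12,95,0,0,0,2,0.95],
    [18,145,0,0,0,3,0.95],
    [25,195,0,0,0,4,0.95],
    [31,245,0,0,0,5.2,0.95],
  ],
)

```text
clock: 21.2
tool_pos: [0.5366, 0.1641, 0.1937]
eef_rot: [0.039, 0.999, -0.0, -0.001]
contact_force: [0.6, 0.3, -2.0]
opening: 0.13
finger_force: 24.9
```

```bash
python3 - <<'E'
from meas import *
print(r.get_state()['tool_pos'],delta([.5115,.357,.196],85.5))
E
```

```text
[0.53659527 0.16406745 0.19370612] (array([ 40.1, 190.4,  -2.4]), array([-0.04, -0.08,  0.01]))
```

>>> move_arm(
  motion=[
    [10,50,0,0,0,0,0.95],
    [22,100,0,0,0,0,0.95],
    [33,150,0,0,0,0,0.95],
    [39,187,0,0,0,0,0.95],
    [39,187,30,0,0,0,0.95],
  ],
)

```text
clock: 21.82
tool_pos: [0.5123, 0.3588, 0.1654]
eef_rot: [0.036, 0.999, 0.003, 0.001]
contact_force: [-0.7, -0.7, -3.1]
opening: 0.133
finger_force: 24.9
```

>>> move_arm(
  motion=[
    [0,0,50,0,0,0,0.95],
    [0,0,95,0,0,0,0.95],
    [0,0,125,0,0,0,0.95],
    [0,0,142,0,0,0,0.95],
    [0,0,148,0,0,0,0.95],
  ],
)

```text
clock: 22.45
tool_pos: [0.5127, 0.3521, 0.0155]
eef_rot: [0.039, 0.999, -0.0, -0.001]
contact_force: [-0.4, 0.7, -1.4]
opening: 0.137
finger_force: 24.9
```

```bash
python3 - <<'E'
from meas import *
print(r.get_state()['tool_pos'],delta([.5115,.357,.009],85.5))
E
```

```text
[0.51272219 0.35206865 0.01552495] (array([1.6, 4.8, 6.5]), array([-0.05, -0.06,  0.06]))
```

>>> move_arm(
  motion=[
    [1,4,4,0,0,0,0.95],
    [1,4,6.5,0,0,0,0.95],
    [1,4,6.5,0,0,0,0.95],
  ],
)

```text
clock: 22.82
tool_pos: [0.5127, 0.3567, 0.0106]
eef_rot: [0.039, 0.999, 0.0, 0.0]
contact_force: [-0.1, -0.1, -1.6]
opening: 0.135
finger_force: 24.9
```

>>> move_arm(
  motion=[
    [0,0,0,0,0,0,0.75],
    [0,0,0,0,0,0,0.7],
    [0,0,0,0,0,0,0.7],
    [0,0,-30,0,0,0,0.7],
    [0,0,-80,0,0,0,0.7],
  ],
)

```text
clock: 23.45
tool_pos: [0.5113, 0.3554, 0.0894]
eef_rot: [0.039, 0.999, -0.001, -0.001]
contact_force: [0.3, -0.1, -1.3]
opening: 0.297
finger_force: 0.0
```

>>> move_arm(
  motion=[
    [0,0,-60,0,0,0,0.5],
    [0,-60,-100,0,0,0,0.3],
    [0,-120,-100,0,0,0,0.3],
    [0,-180,-100,0,0,-5,0.3],
    [0,-240,-100,0,0,-10,0.3],
  ],
)

```text
clock: 24.08
tool_pos: [0.4938, 0.1158, 0.1905]
eef_rot: [-0.05, 0.999, -0.0, 0.001]
contact_force: [1.8, -0.3, -0.7]
opening: 0.702
finger_force: 0.0
```

```bash
python3 - <<'E'
from meas import *
st=r.get_state();print(st['tool_pos'])
print(delta([.491,-.41,.18],95))
s=snap('top','t3');P=pts(s);f=s['frame'].astype(int);B,Rr=f[...,2],f[...,0]
print(comps(P,(P[...,2]>.03)&(P[...,2]<.09)&(P[...,1]>.3)&(P[...,1]<.5)&(P[...,0]<.66),8))
print(comps(P,(B>110)&(Rr<60)&(P[...,2]>.07)))
E
```

```text
[0.49379932 0.11581067 0.19047266]
(array([  55.2, -522.9,   10.5]), array([-0.02,  0.07,  0.72]))
[(array([516.5, 422.7]), array([ 23.9, 207.2]), 85.4, 534, np.float64(41.2)), (array([513.3, 357.2]), array([ 24.6, 207.9]), 85.4, 503, np.float64(40.7))]
[(array([ 515.9, -216.2]), array([440.3,  79.3]), 83.0, 279, np.float64(83.3))]
```

Both bars stand in the tray. On to the scraper.

>>> move_arm(
  motion=[
    [6,-62,0,0,0,0,0.3],
    [12,-124,0,0,0,0,0.3],
    [18,-186,0,0,0,0,0.3],
    [26,-248,0,0,0,0,0.3],
    [32,-310,0,0,0,0,0.3],
  ],
)

```text
clock: 24.75
tool_pos: [0.4919, -0.1957, 0.1903]
eef_rot: [-0.048, 0.999, -0.0, 0.0]
contact_force: [2.0, 0.8, -0.4]
opening: 0.698
finger_force: 0.0
```

>>> move_arm(
  motion=[
    [6,-62,0,0,0,0,0.3],
    [12,-124,0,0,0,0,0.3],
    [18,-180,0,0,0,0,0.3],
    [22,-205,10,0,0,0,0.3],
    [22,-205,10,0,0,0,0.3],
  ],
)

```text
clock: 25.38
tool_pos: [0.4886, -0.4006, 0.1785]
eef_rot: [-0.047, 0.999, 0.001, -0.001]
contact_force: [-0.5, 0.3, -0.4]
opening: 0.702
finger_force: 0.0
```

>>> move_arm(
  motion=[
    [0,0,0,0,0,0,0.3],
  ],
)

```text
clock: 25.5
tool_pos: [0.4909, -0.3967, 0.18]
eef_rot: [-0.05, 0.999, 0.001, 0.0]
contact_force: [-0.2, 0.1, 0.6]
opening: 0.698
finger_force: 0.0
```

```bash
python3 - <<'E'
from meas import *
st=r.get_state();print(st['tool_pos'])
s=snap('wrist','w6');P=pts(s);f=s['frame'].astype(int);Rr,G,B=f[...,0],f[...,1],f[...,2]
print('blue',comps(P,(B>100)&(Rr<70)&(P[...,2]>.078)&(P[...,2]<.09),20))
print('green',comps(P,(G>80)&(Rr<80)&(B<110)&(P[...,2]<.01)&(P[...,2]>-.005),50))
print(delta([.491,-.41,.18],95))
E
```

```text
[ 0.49090222 -0.39670761  0.18002185]
blue [(array([ 489.6, -418.7]), array([81.4, 25.6]), 7.2, 2099, np.float64(82.7))]
green [(array([ 496. , -400.3]), array([183.5, 111.7]), 4.5, 2129, np.float64(2.9))]
(array([  1.5, -13.2,   0.3]), array([0.11, 0.04, 0.79]))
```

View pics/w6.png

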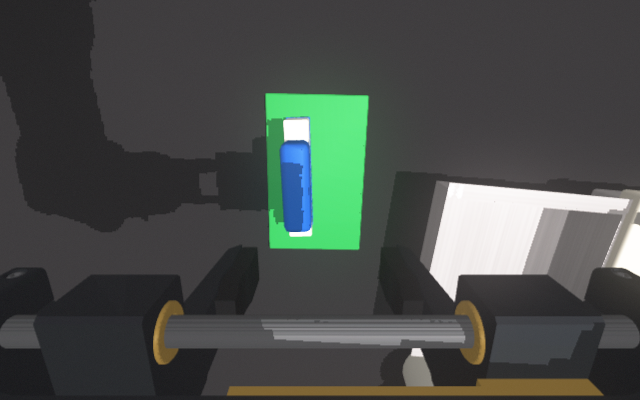

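>>> move_arm(
  motion=[
    [3.3,-21.6,40,0,0,-1.2,0.3],
    [3.3,-21.6,90,0,0,-1.2,0.3],
    [3.3,-21.6,130,0,0,-1.2,0.3],
    [3.3,-21.6,130,0,0,-1.2,0.3],
    [3.3,-21.6,130,0,0,-1.2,0.3],
  ],
)

```text
clock: 26.18
tool_pos: [0.4906, -0.4211, 0.0519]
eef_rot: [-0.06, 0.998, -0.0, 0.001]
contact_force: [0.7, 1.5, 0.7]
opening: 0.697
finger_force: 0.0
```

```bash
python3 - <<'E'
from meas import *
print(r.get_state()['tool_pos'],delta([.4898,-.4185,.014],97))
E
```

```text
[ 0.49059166 -0.42110409  0.0519203 ] (array([ 0.6,  2.7, 37.9]), array([-0.06,  0.14, -0.15]))
```

>>> move_arm(
  motion=[
    [0,2.5,20,0,0,0,0.3],
    [0,2.5,38,0,0,0,0.3],
    [0,2.5,38,0,0,0,0.5],
    [0,2.5,38,0,0,0,0.65],
    [0,2.5,38,0,0,0,0.8],
  ],
  newtons=40,
)

```text
clock: 26.8
tool_pos: [0.489, -0.4198, 0.0128]
eef_rot: [-0.059, 0.998, -0.0, 0.001]
contact_force: [0.8, -0.6, 0.9]
opening: 0.383
finger_force: 0.0
```

>>> move_arm(
  motion=[
    [0,0,0,0,0,0,0.8],
    [0,0,0,0,0,0,0.8],
    [0,0,0,0,0,0,0.8],
    [0,0,-15,0,0,0,0.8],
    [0,0,-40,0,0,0,0.8],
  ],
)

```text
clock: 27.42
tool_pos: [0.4873, -0.4188, 0.0517]
eef_rot: [-0.059, 0.998, 0.001, -0.001]
contact_force: [1.5, -0.0, -2.8]
opening: 0.294
finger_force: 39.7
```

```bash
python3 - <<'E'
from meas import *
st=r.get_state();print(st['tool_pos'],st['opening'],st['finger_force'],st['contact_force'])
E
```

```text
[ 0.48729148 -0.4187807   0.05171625] 0.29358703729533164 39.68693055132462 [ 1.49891759 -0.01789553 -2.82757256]
```

>>> move_arm(
  motion=[
    [0,0,-60,0,0,0,0.8],
    [0,0,-120,0,0,0,0.8],
    [-10,40,-150,0,0,2,0.8],
    [-20,90,-150,0,0,4,0.8],
    [-35,150,-150,0,0,6.2,0.8],
  ],
)

```text
clock: 28.05
tool_pos: [0.505, -0.2659, 0.2028]
eef_rot: [-0.003, 1.0, -0.0, 0.0]
contact_force: [1.3, 0.8, -1.7]
opening: 0.294
finger_force: 39.7
```

```bash
python3 - <<'E'
from meas import *
st=r.get_state();print(st['tool_pos'],st['opening'],st['finger_force'])
print(delta([.585,.135,.2],90.6))
E
```

```text
[ 0.50504255 -0.26589147  0.2028246 ] 0.29384818695210985 39.68883090514282
(array([-82.3, 400.4,   2.5]), array([-0.05,  0.04, -0.27]))
```

>>> move_arm(
  motion=[
    [-16,60,0,0,0,0,0.8],
    [-32,120,0,0,0,0,0.8],
    [-48,180,0,0,0,0,0.8],
    [-60,240,0,0,0,0,0.8],
    [-72,300,0,0,0,0,0.8],
  ],
)

```text
clock: 28.68
tool_pos: [0.5745, 0.0361, 0.2024]
eef_rot: [-0.005, 1.0, -0.0, -0.0]
contact_force: [0.8, -1.0, -2.6]
opening: 0.292
finger_force: 39.7
```

>>> move_arm(
  motion=[
    [-5,50,0,0,0,0,0.8],
    [-9,95,0,0,0,0,0.8],
    [-9,95,0,0,0,0,0.8],
    [-9,95,0,0,0,0,0.8],
    [-9,95,0,0,0,0,0.8],
  ],
)

```text
clock: 29.3
tool_pos: [0.5828, 0.1274, 0.202]
eef_rot: [-0.004, 1.0, -0.001, -0.0]
contact_force: [-0.7, -0.4, -2.4]
opening: 0.293
finger_force: 39.7
```

```bash
python3 - <<'E'
from meas import *
st=r.get_state();print(st['tool_pos'],st['opening'],st['finger_force'])
print(delta([.5845,.135,.087],90.6))
s=snap('wrist','w7');P=pts(s)
for a,b in((.06,.1),(-.08,-.03)):
  for lo,hi in((.104,.1095),):
    k=P[(P[...,1]>a)&(P[...,1]<b)&(P[...,2]>lo)&(P[...,2]<hi)]
    print('rail x hist',np.histogram(k[:,0],bins=np.arange(.46,.68,.004)))
s=snap('scene');P=pts(s)
k=P[(P[...,1]>.06)&(P[...,1]<.1)&(P[...,2]>.104)&(P[...,2]<.1095)];print(np.histogram(k[:,0],bins=np.arange(.46,.68,.004)))
E
```

```text
[0.5827524  0.12737805 0.20197589] 0.2930552826016247 39.690370210882975
(array([ -1.9,   7.8, 115. ]), array([-0.08, -0.02, -0.19]))
rail x hist (array([  0,   0,   0,   0,  27, 275, 248, 243,   0,   0,   0,   0,   0,
         0,   0,   0,   0,   0,   0,   0,   0,   0,   0,   0,   0,   0,
         0,   0,   0,   0,   0,   0,   0,   0,   0,   0,   0,   0,   0,
         0,   0,   0,   0,   0,   0,   0,   0,  12,  26,  11,   1,   0,
         0,   0,   0]), array([0.46 , 0.464, 0.468, 0.472, 0.476, 0.48 , 0.484, 0.488, 0.492,
       0.496, 0.5  , 0.504, 0.508, 0.512, 0.516, 0.52 , 0.524, 0.528,
       0.532, 0.536, 0.54 , 0.544, 0.548, 0.552, 0.556, 0.56 , 0.564,
       0.568, 0.572, 0.576, 0.58 , 0.584, 0.588, 0.592, 0.596, 0.6  ,
       0.604, 0.608, 0.612, 0.616, 0.62 , 0.624, 0.628, 0.632, 0.636,
       0.64 , 0.644, 0.648, 0.652, 0.656, 0.66 , 0.664, 0.668, 0.672,
       0.676, 0.68 ]))
rail x hist (array([  0,   0,   0,   0,  18, 298, 279, 316,  15,   0,   0,   0,   0,
         0,   0,   0,   0,   0,   0,   0,   0,   0,   0,   0,   0,   0,
         0,   0,   0,   0,   0,   0,   0,
[... 563 characters left out ...]
68 ]))
(array([ 0,  0,  0,  0,  4, 17, 17, 13,  0,  0,  0,  0,  0,  0,  0,  0,  0,
        0,  0,  0,  0,  0,  0,  0,  0,  0,  0,  0,  0,  0,  0,  0,  0,  0,
        0,  0,  0,  0,  0,  0,  0,  0,  0,  0,  0,  0,  0,  6, 16, 20, 17,
        0,  0,  0,  0]), array([0.46 , 0.464, 0.468, 0.472, 0.476, 0.48 , 0.484, 0.488, 0.492,
       0.496, 0.5  , 0.504, 0.508, 0.512, 0.516, 0.52 , 0.524, 0.528,
       0.532, 0.536, 0.54 , 0.544, 0.548, 0.552, 0.556, 0.56 , 0.564,
       0.568, 0.572, 0.576, 0.58 , 0.584, 0.588, 0.592, 0.596, 0.6  ,
       0.604, 0.608, 0.612, 0.616, 0.62 , 0.624, 0.628, 0.632, 0.636,
       0.64 , 0.644, 0.648, 0.652, 0.656, 0.66 , 0.664, 0.668, 0.672,
       0.676, 0.68 ]))
```

View pics/w7.png

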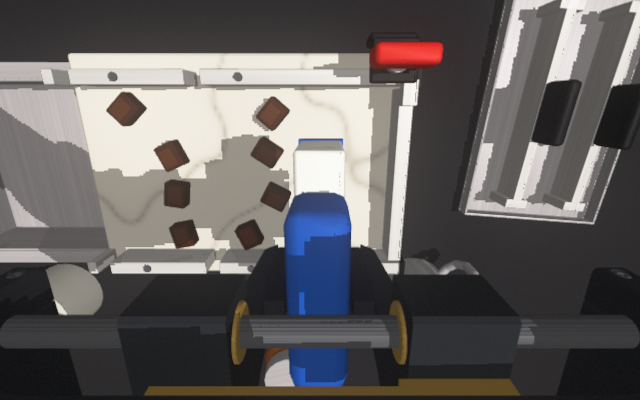

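>>> move_arm(
  motion=[
    [-2,11,40,0,0,0,0.8],
    [-2,11,80,0,0,0,0.8],
    [-2,11,100,0,0,0,0.8],
    [-2,11,110,0,0,0,0.8],
    [-2,11,110,0,0,0,0.8],
  ],
)

```text
clock: 30.02
tool_pos: [0.5847, 0.1401, 0.0919]
eef_rot: [-0.004, 1.0, -0.0, -0.0]
contact_force: [0.1, -1.0, -2.5]
opening: 0.293
finger_force: 39.7
```

>>> move_arm(
  motion=[
    [0,0,2,0,0,0,0.8],
    [0,0,4,0,0,0,0.8],
    [0,0,5,0,0,0,0.8],
    [0,0,5,0,0,0,0.8],
  ],
)

```text
clock: 30.52
tool_pos: [0.5847, 0.1405, 0.0871]
eef_rot: [-0.005, 1.0, 0.0, 0.0]
contact_force: [-0.4, 0.0, -2.3]
opening: 0.291
finger_force: 39.7
```

```bash
python3 - <<'E'
from meas import *
st=r.get_state();print(st['tool_pos'],st['contact_force'])
print(delta([.5845,.135,.086],90.6))
E
```

```text
[0.58470335 0.14054546 0.08712451] [-0.36807188  0.04391533 -2.31882372]
(array([ 0.3, -5.5,  1.1]), array([ 0.01,  0.01, -0.05]))
```

>>> move_arm(
  motion=[
    [0,-17,1,0,0,0,0.8],
    [0,-34,1,0,0,0,0.8],
    [0,-51,1,0,0,0,0.8],
    [0,-68,1,0,0,0,0.8],
    [0,-85,1,0,0,0,0.8],
  ],
)

```text
clock: 31.15
tool_pos: [0.5855, 0.054, 0.086]
eef_rot: [-0.005, 1.0, 0.0, 0.0]
contact_force: [-0.3, -0.0, -2.7]
opening: 0.29
finger_force: 39.7
```

>>> move_arm(
  motion=[
    [0,-17,0,0,0,0,0.8],
    [0,-34,0,0,0,0,0.8],
    [0,-51,0,0,0,0,0.8],
    [0,-68,0,0,0,0,0.8],
    [0,-85,0,0,0,0,0.8],
  ],
)

```text
clock: 31.78
tool_pos: [0.5863, -0.0305, 0.086]
eef_rot: [-0.005, 1.0, 0.0, 0.0]
contact_force: [-0.2, 0.5, -2.6]
opening: 0.293
finger_force: 39.7
```

>>> move_arm(
  motion=[
    [0,-17,0,0,0,0,0.8],
    [0,-34,0,0,0,0,0.8],
    [0,-51,0,0,0,0,0.8],
    [0,-66,0,0,0,0,0.8],
    [0,-78,0,0,0,0,0.8],
  ],
)

```text
clock: 32.4
tool_pos: [0.5869, -0.1088, 0.0859]
eef_rot: [-0.004, 1.0, -0.0, -0.0]
contact_force: [1.0, -0.3, -2.2]
opening: 0.292
finger_force: 39.7
```

```bash
python3 - <<'E'
from meas import *
st=r.get_state();print(st['tool_pos'],st['contact_force'],st['finger_force'])
snap('wrist','w8')
E
```

```text
[ 0.5869383  -0.10878817  0.08591409] [ 1.00790641 -0.26494849 -2.18148186] 39.69080177084834
```

View pics/w8.png

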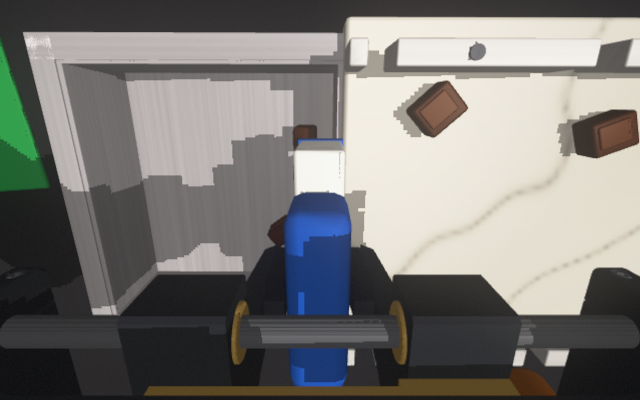

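>>> move_arm(
  motion=[
    [0,0,-40,0,0,0,0.8],
    [15,55,-45,0,0,0,0.8],
    [30,115,-45,0,0,0,0.8],
    [30,175,-45,0,0,0,0.8],
    [30,230,-45,0,0,0,0.8],
  ],
)

```text
clock: 33.08
tool_pos: [0.5545, 0.125, 0.1313]
eef_rot: [-0.006, 1.0, 0.0, 0.0]
contact_force: [0.2, 1.3, -2.4]
opening: 0.296
finger_force: 39.7
```

>>> move_arm(
  motion=[
    [0,18,0,0,0,0,0.8],
    [0,18,20,0,0,0,0.8],
    [0,18,38,0,0,0,0.8],
    [0,18,44,0,0,0,0.8],
    [0,18,44,0,0,0,0.8],
  ],
)

```text
clock: 33.7
tool_pos: [0.5546, 0.1398, 0.0869]
eef_rot: [-0.005, 1.0, -0.0, -0.0]
contact_force: [-0.0, 0.2, -2.9]
opening: 0.292
finger_force: 39.7
```

```bash
python3 - <<'E'
from meas import *
st=r.get_state();print(st['tool_pos'],st['contact_force'],st['finger_force'])
print(delta([.5545,.14,.086],90.5))
E
```

```text
[0.55461647 0.139807   0.08689757] [-0.03353727  0.1852854  -2.94538106] 39.68977659707889
(array([0.1, 0.2, 0.9]), array([-0.02, -0.03,  0.03]))
```

>>> move_arm(
  motion=[
    [0,-17,1,0,0,0,0.8],
    [0,-34,1,0,0,0,0.8],
    [0,-51,1,0,0,0,0.8],
    [0,-68,1,0,0,0,0.8],
    [0,-85,1,0,0,0,0.8],
  ],
)

```text
clock: 34.33
tool_pos: [0.5555, 0.0537, 0.0861]
eef_rot: [-0.004, 1.0, 0.0, 0.0]
contact_force: [-0.8, -0.3, -2.1]
opening: 0.29
finger_force: 39.7
```

>>> move_arm(
  motion=[
    [0,-17,0,0,0,0,0.8],
    [0,-34,0,0,0,0,0.8],
    [0,-51,0,0,0,0,0.8],
    [0,-68,0,0,0,0,0.8],
    [0,-85,0,0,0,0,0.8],
  ],
)

```text
clock: 34.95
tool_pos: [0.5563, -0.0309, 0.086]
eef_rot: [-0.005, 1.0, 0.0, 0.0]
contact_force: [-0.2, 0.0, -0.9]
opening: 0.292
finger_force: 39.7
```

>>> move_arm(
  motion=[
    [0,-17,0,0,0,0,0.8],
    [0,-34,0,0,0,0,0.8],
    [0,-51,0,0,0,0,0.8],
    [0,-66,0,0,0,0,0.8],
    [0,-80,0,0,0,0,0.8],
  ],
)

```text
clock: 35.58
tool_pos: [0.557, -0.1108, 0.086]
eef_rot: [-0.005, 1.0, 0.0, -0.0]
contact_force: [0.0, 0.8, -2.5]
opening: 0.291
finger_force: 39.7
```

>>> move_arm(
  motion=[
    [0,0,-50,0,0,0,0.8],
    [20,-40,-100,0,0,0,0.8],
    [35,-90,-110,0,0,0,0.8],
    [45,-140,-110,0,0,-3,0.8],
    [55,-190,-110,0,0,-6,0.8],
  ],
)

```text
clock: 36.2
tool_pos: [0.5032, -0.3022, 0.1964]
eef_rot: [-0.058, 0.998, -0.0, 0.0]
contact_force: [0.4, -0.1, -3.2]
opening: 0.295
finger_force: 39.7
```

```bash
python3 - <<'E'
from meas import *
st=r.get_state();print(st['tool_pos'],st['contact_force'],st['finger_force'])
print(delta([.490,-.410,.06],96.5))
s=snap('top','t4'); cv2.imwrite('pics/t4c.png',cv2.resize(s['frame'][170:290,230:450,::-1],None,fx=3.6,fy=3.6,interpolation=cv2.INTER_CUBIC))
E
```

```text
[ 0.50321466 -0.30224689  0.19644342] [ 0.43914865 -0.12631499 -3.15067093] 39.689590005000355
(array([  25.7, -105.4,  136.5]), array([-0.02,  0.03,  0.16]))
```

View pics/t4c.png

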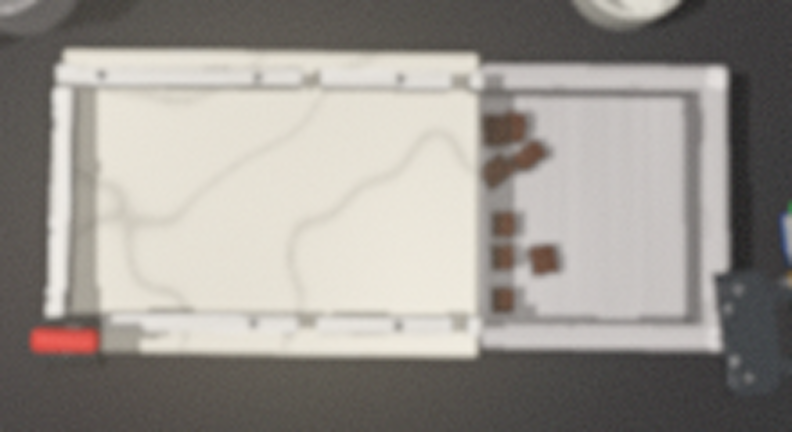

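>>> move_arm(
  motion=[
    [0,40,0,0,0,0,0.8],
    [0,60,0,0,0,0,0.8],
    [0,60,0,0,0,0,0.8],
    [0,60,0,0,0,0,0.8],
    [0,60,0,0,0,0,0.8],
  ],
)

```text
clock: 36.88
tool_pos: [0.4971, -0.2419, 0.1959]
eef_rot: [-0.056, 0.998, -0.0, -0.0]
contact_force: [0.3, 0.6, -1.5]
opening: 0.29
finger_force: 39.7
```

>>> move_arm(
  motion=[
    [10,-50,40,0,0,0,0.8],
    [20,-100,80,0,0,0,0.8],
    [20,-155,120,0,0,0,0.8],
    [20,-155,140,0,0,0,0.8],
    [20,-155,140,0,0,0,0.8],
  ],
)

```text
clock: 37.5
tool_pos: [0.4926, -0.3978, 0.0535]
eef_rot: [-0.056, 0.998, 0.001, -0.002]
contact_force: [0.3, 0.6, -1.9]
opening: 0.289
finger_force: 39.7
```

```bash
python3 - <<'E'
from meas import *
st=r.get_state();print(st['tool_pos'],st['contact_force'],st['finger_force'])
print(delta([.493,-.402,.0145],96.5))
E
```

```text
[ 0.49256361 -0.39776432  0.05351524] [ 0.28633454  0.58242018 -1.85329214] 39.69082936149789
(array([-0.1, -4.3, 39. ]), array([ 0.13, -0.22, -0.11]))
```

>>> move_arm(
  motion=[
    [0,0,20,0,0,0,0.8],
    [0,0,32,0,0,0,0.8],
    [0,0,37,0,0,0,0.8],
    [0,0,40,0,0,0,0.8],
    [0,0,40,0,0,0,0.8],
  ],
)

```text
clock: 38.12
tool_pos: [0.4951, -0.3969, 0.0162]
eef_rot: [-0.057, 0.998, -0.0, 0.0]
contact_force: [0.1, -1.0, -1.6]
opening: 0.292
finger_force: 39.7
```

>>> move_arm(
  motion=[
    [0,0,0.5,0,0,0,0.8],
    [0,0,0.5,0,0,0,0.6],
    [0,0,0.5,0,0,0,0.4],
    [0,0,0.5,0,0,0,0.3],
    [0,0,0.5,0,0,0,0.3],
  ],
)

```text
clock: 38.75
tool_pos: [0.495, -0.397, 0.0156]
eef_rot: [-0.057, 0.998, -0.0, 0.0]
contact_force: [-0.2, -0.1, -0.1]
opening: 0.698
finger_force: 0.0
```

>>> move_arm(
  motion=[
    [0,0,-20,0,0,0,0.3],
    [0,0,-50,0,0,0,0.3],
    [0,0,-100,0,0,0,0.3],
    [0,0,-150,0,0,0,0.3],
    [0,0,-150,0,0,0,0.3],
  ],
)

```text
clock: 39.38
tool_pos: [0.498, -0.3982, 0.1713]
eef_rot: [-0.057, 0.998, -0.003, 0.004]
contact_force: [0.1, -0.0, -0.2]
opening: 0.701
finger_force: 0.0
```

```bash
python3 - <<'E'
from meas import *
st=r.get_state();print(st['tool_pos'],st['contact_force'])
s=snap('wrist','w9');P=pts(s);f=s['frame'].astype(int);Rr,G,B=f[...,0],f[...,1],f[...,2]
print('blue',comps(P,(B>100)&(Rr<70)&(P[...,2]>.078)&(P[...,2]<.09),20))
s=snap('scene','s9'); P=pts(s);f=s['frame'].astype(int);Rr,G,B=f[...,0],f[...,1],f[...,2]
print('red',comps(P,(Rr>110)&(G<70)&(P[...,2]>.12)))
print(comps(P,(P[...,2]>.03)&(P[...,2]<.09)&(P[...,1]>.3)&(P[...,1]<.5)&(P[...,0]<.66),8))
E
```

```text
[ 0.49804866 -0.39820165  0.17132141] [ 0.09632272 -0.0301286  -0.1780871 ]
blue [(array([ 495.7, -396.7]), array([81.5, 25.6]), 6.1, 1920, np.float64(82.6))]
red [(array([474. , 179.6]), array([43.1, 15.1]), 87.9, 90, np.float64(151.1))]
[(array([-430.4,  383.9]), array([15.3, 97.6]), 2.5, 326, np.float64(61.5)), (array([514.8, 419.1]), array([ 25.4, 208.7]), 86.1, 430, np.float64(40.0)), (array([512.7, 352.9]), array([ 23.8, 207.5]), 85.5, 441, np.float64(40.2))]
```

View pics/s9.png

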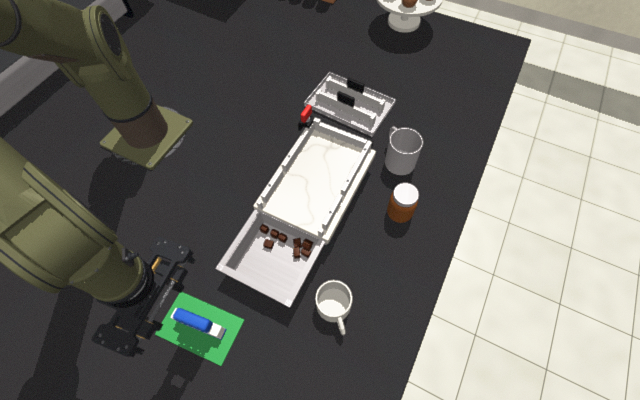

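The last picture shows the marble clear (315,180), the chocolate in the pan (around 285,240), both bars standing in the tray (350,95), the knob closed at the back (306,113) and the scraper upright on the mat (197,322).

```bash
python3 -c "
from plant import finish_job
print(finish_job())"
```

```text
the job is handed in; nothing more can be done
None
```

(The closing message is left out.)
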